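# Open the push-to-open vial cabinet

### The arm

A 7-joint arm with a two-finger parallel gripper is mounted at the origin on the work surface; the furniture and walls round the work are solid. World frame = base frame: x ahead of the robot, y to its left, z up, the work surface at z = 0. Lengths are in mm, angles in rad, forces in N, time in s.
With the tool pointing down it reaches from about 350 to 900 mm from the base axis. Payload 7.2 kg.
Tool frame: the origin (TCP) lies at the very end of the fingers, on their centre line; the grasp point (between the pads) lies 19 mm behind it (bot.grasp_offset is the distance from the TCP to the grasp point, in mm); z points along the fingers, y is the direction in which the jaws open and shut (so a half turn about z gives the same grasp; the last joint's range is limited). The gripper opens to 85 mm and grips with 20 to 120 N. Pads are 22 mm wide; open, the fingers measure 114 mm over their backs; the gripper's body (76 mm by 85 mm) begins 54 mm behind the grasp point. The pads swing forward as they close: fully open they stand 13 mm farther back than shut.
Start: joints at [1.207, 0.411, -0.013, 1.596, 0.006, 1.134, -0.082], TCP at [182.179, -597.863, 231.297] pointing down, gripper open.
Joint ranges: [-2.95, 2.95], [-0.29, 1.99], [-1.47, 1.44], [0.14, 2.54], [-1.03, 4.17], [0.13, 1.85], [-2.86, 2.86]. Speed limits (rad/s): [2.39, 2.39, 3.01, 3.01, 3.14, 3.14, 3.14].

### API

Orientations are given as [roll, pitch, yaw] about the fixed x, y, z axes, in that order (R = Rz(yaw) Ry(pitch) Rx(roll)).
In Python, from station import bot gives the robot as it stands.
- The arm moves only by the tool carry_out, never from a script. Its argument "motion" is a list of rows, each a list of 7 numbers: the turn, a rotation vector about the tool's x, y, z in degrees, then the shift along the tool's x, y, z in mm, then the finger opening in mm, from 0 to 85.4. In form: [[ax, ay, az, tx, ty, tz, hand], ...]. A call has 1 to 12 rows; each row shifts and turns the pose as measured when the row begins, along the tool's axes as they then stand; what a row does not reach is not made up. A row lasts 1/10 s, in which the tool goes at most 50 mm and 8.59 degrees, less where a joint would pass 70% of its speed; a pose out of reach is approached as far as the arm can. A call is refused whole if a number of a shift passes 50 or a number of a turn 8.59, either way. A call with a gripper value outside its range is refused whole. The fingers move at their own pace and stop on an object; "grip_force" is the grip in N (left out, the last holds). Time passes only in rows, so rows that do not move let the fingers close. It gives the time, the measured TCP pose, the force and the opening at its end, in the units of the state.
- bot.read_state(): the state, without advancing time (a new reading comes with each control period).
- bot.camera(name): name is "side" or "top" or "wrist"; returns the picture (400x640x3 uint8, blue, green, red); there is no depth.
- bot.get_calibration(name): a dict with "camera_matrix" (3x3 intrinsics, pixels), "extrinsics" (4x4, takes a point from world to camera coordinates); the wrist camera has in their place "T_tool_cam" (4x4, takes a point from camera to tool coordinates, whose origin is the TCP and whose axes are the flange's). Camera axes: x right, y down, z forward; pixel columns grow to the right and rows downward; lengths in mm; the calibration is good to about 2 mm. A picture is of the moment at which its call begins: read the wrist's pose just before it. get_calibration takes no time and is no camera call.
- bot.sign_off(): hands the job in, once; it reports no verdict.
The state is a dict: "time_s": time; "qpos": joint angles; "qd": joint speeds; "joint_torque": joint torques, N m; "tool_pos": TCP position; "eef_rot": TCP orientation; "ft_force": force on the tool from outside, world axes, zero at the start; "moment": the same for the moment, N m; "finger_gap": finger opening in mm.
Only numpy, scipy, OpenCV 4.12 (cv2) and the standard library are available. Lean on these libraries where they do the work, as an engineer would, in place of code of your own. Each camera call takes 0.05 s, during which the arm holds its last target.

### The job

The small white cabinet on the desk riser has a push-to-open door without a handle. Press the door in at its free edge until the catch lets go, let it spring ajar, then put a fingertip behind it and push it open until it stands square to the cabinet's front, and leave it so. Do not disturb the bottle beside the cabinet or the vials in it.

Things in the scene. Friction and masses are not known exactly. Their poses are not given: they have to be found in the camera images.
- cabinet: White cabinet fixed on a riser (flat board, top 80 mm above the desk), 110 mm deep (x), 200 wide (y), 200 high. Origin: centre of its underside. Its own x points from front to back, y to its left as seen by one who faces the door, z up. Carcass front at x = -55 mm, wholly covered by a handleless door 6 mm in front of it: closed, outer face x = -75, inner face x = -61 mm.
- cabinet_door (a joint): Door angle, rad: about 0 latched, -0.028 pressed in to the stop, 1.57 square to the front, 1.8 fully open; opens towards the robot. Pressing the pad with 4 to 8 N by 3 to 5 mm (to the stop) frees the catch, for good; as the finger draws back, a spring moves the door out to about 0.47 in half a second. From there it swings with light friction (1 to 2 N) and stays where left.
- press_pad (a point): Centre of the outer face of a round grey finger pad, 22 mm across and 2 mm thick, on the outside of the door close to its upper free corner: 166 mm from the hinge line, 172 mm above the riser, 26 mm below the door's top. Moves with the door. This is where to press, along the cabinet's own +x.
- door_hinge (a point): Point on the upright hinge line at the door's top (198 mm above the riser), at the cabinet's left front: x = -68, y = +94 mm in the cabinet's frame, mid-thickness of the door. The door panel is 14 mm thick and reaches 190 mm from this line, to the right when closed.
- free_edge (a point): Top corner of the door's free edge, 190 mm from the hinge line, mid-thickness, 198 mm above the riser. Moves with the door, whose panel reaches from 6 to 198 mm above the riser.
- striker (a point): Catch striker on the inside of the door, 160 mm from the hinge line, 108 mm above the riser: prongs that stick out 51 mm from the panel's inner face, between 146 and 170 mm from the hinge line and 94 to 121 mm above the riser. Moves with the door. A finger behind the door keeps 130 mm above the riser to clear it and the spring's rod (60 mm from the hinge line, 110 mm up).
- amber_bottle: Loose amber bottle, 52 mm across, 110 mm tall, standing on the riser beside the cabinet's right front, clear of the door's swing. Origin at the centre of its underside. Leave alone.
- vial_a: Loose dropper vial, 23 mm across, 64 mm tall, standing inside the cabinet on its floor (18 mm above the riser). Origin at the centre of its underside. Leave alone.
- vial_b: A second such vial inside the cabinet. Leave alone.

How it is judged (in metres and radians):
On the way, in this order (a step that is already met when the one before it is completed fails the run):
1. the door is pressed in by the fingers (value of joint cabinet_door below -0.01 rad and contact force between the fingers and cabinet_door above 0.5 N), for 0.02 s.
2. the catch has let go and the door has sprung ajar (value of joint cabinet_door above 0.3 rad), for 0.02 s.
At the end, for the whole second after the job is handed in: The door stands still, square to the cabinet's front (1.57 rad) within 0.17 rad (10 degrees); bottle and vials are within 20 mm of where they stood (value of joint cabinet_door between 1.4 and 1.74 rad and velocity of joint cabinet_door between -0.05 and 0.05 rad/s and distance of each of amber_bottle, vial_a, vial_b from where it was at the start of the episode below 0.02 m); the robot touches nothing.
It fails at once if the amber bottle is shifted, lifted or tipped (distance of amber_bottle from where it was at the start of the episode above 0.02 m or angle between amber_bottle's own z axis and vertical above 0.4 rad).
It fails at once if a vial in the cabinet is shifted, lifted or tipped (distance of any of vial_a, vial_b from where it was at the start of the episode above 0.02 m or angle between any of vial_a, vial_b's own z axis and vertical above 0.4 rad).
It also fails if it takes over 40 s, if anything falls off the work surface, if the arm or the gripper's body presses on something with over 40 N, if the wrist force passes 120 N, or if a joint passes its speed limit or range.

## Working session

There is one attempt and no reset: what is moved stays moved. The work goes in short steps, Python scripts to look and compute and a tool call to move; the robot and the scene stay as the last step left them, time stands still between calls to the robot, and variables do not carry over. Pictures are saved under pics/ and viewed, and the job is handed in when it is done.

Besides the shell and the picture viewer there is one more tool, called after "Call:" as a command line: name --pt "numbers of a row" for each row, then --argument value for the rest. carry_out: Moves the arm, as the interface text tells. Its arguments: {"type":"object","properties":{"motion":{"type":"array"},"grip_force":{"type":"number"}},"required":["motion"]}

```bash
mkdir -p pics; ls
python3 - <<'E'
from station import bot
import cv2,numpy as np
np.set_printoptions(suppress=True,precision=4)
s=bot.read_state()
for k,v in s.items(): print(k,v)
for n in("side","top","wrist"):
    im=bot.camera(n);cv2.imwrite(f"pics/{n}0.png",im)
    print(n,bot.get_calibration(n))
E
```

```text
pics
time_s 0.0
qpos [ 1.2068  0.4119 -0.0127  1.597   0.0056  1.1343 -0.0822]
qd [ 0.0019 -0.0013 -0.0001 -0.0003 -0.0014 -0.0003  0.0015]
joint_torque [ -0.0004 -60.0613   0.6819 -29.9407   0.0137   0.0108  -0.0001]
tool_pos [ 182.0002 -597.4072  230.4603]
eef_rot [-3.14    0.0001  0.2958]
ft_force [-0.4726  1.0987  0.2674]
moment [0.076  0.0085 0.0199]
finger_gap 85.32378919048529
side {'camera_matrix': array([[403.685 ,   0.    , 316.1078],
       [  0.    , 403.685 , 197.0001],
       [  0.    ,   0.    ,   1.    ]]), 'extrinsics': array([[   0.0353,    0.9991,   -0.0229,   90.5358],
       [   0.4301,   -0.0359,   -0.9021,  -65.9094],
       [  -0.9021,    0.022 ,   -0.431 , 1489.4497],
       [   0.    ,    0.    ,    0.    ,    1.    ]])}
top {'camera_matrix': array([[430.1083,   0.    , 320.984 ],
       [  0.    , 430.1083, 204.2491],
       [  0.    ,   0.    ,   1.    ]]), 'extrinsics': array([[ -0.2781,  -0.9605,  -0.0077,  73.9083],
       [ -0.7293,   0.2164,  -0.649 , 616.8356],
       [  0.6251,  -0.1749,  -0.7607, 621.2696],
       [  0.    ,   0.    ,   0.    ,   1.    ]])}
wrist {'camera_matrix': array([[332.4135,   0.    , 316.6962],
       [  0.    , 332.4135, 199.7726],
       [  0.    ,   0.    ,   1.    ]]), 'T_tool_cam': array([[  -0.0011,   -0.9475,   -0.3198,   82.663 ],
       [   1.    ,   -0.0012,    0.0002,    0.0108],
       [  -0.0006,   -0.3198,    0.9475, -143.2744],
       [   0.    ,    0.    ,    0.    ,    1.    ]])}
```

View pics/side0.png

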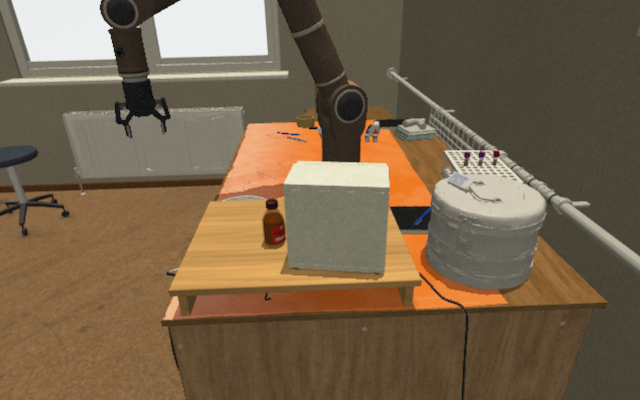

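View pics/top0.png

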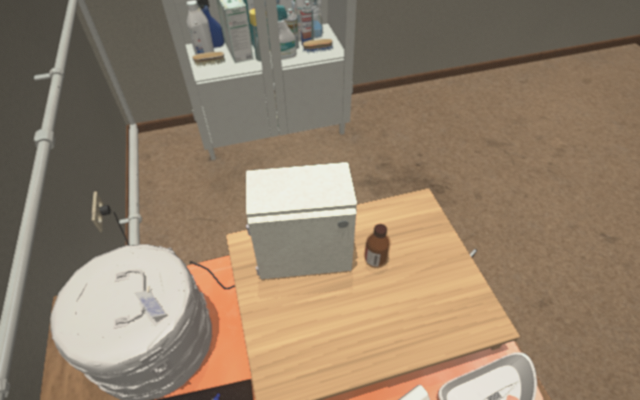

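View pics/wrist0.png

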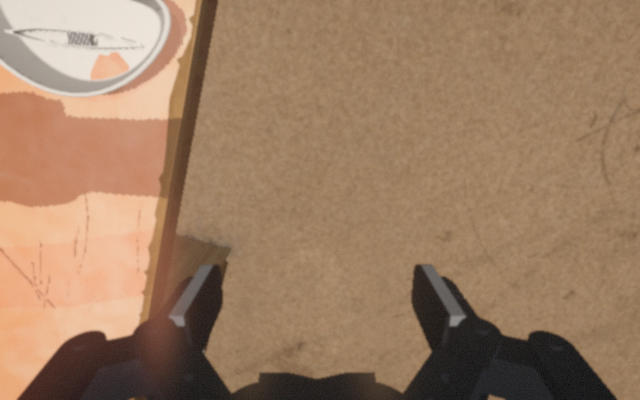

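Run:
```python
import cv2
t=cv2.imread('pics/top0.png')[150:300,230:430];cv2.imwrite('pics/topc.png',cv2.resize(t,None,fx=4,fy=4,interpolation=cv2.INTER_CUBIC))
t=cv2.imread('pics/side0.png')[150:290,250:420];cv2.imwrite('pics/sidec.png',cv2.resize(t,None,fx=4,fy=4,interpolation=cv2.INTER_CUBIC))
```

```text
(no output)
```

View pics/topc.png

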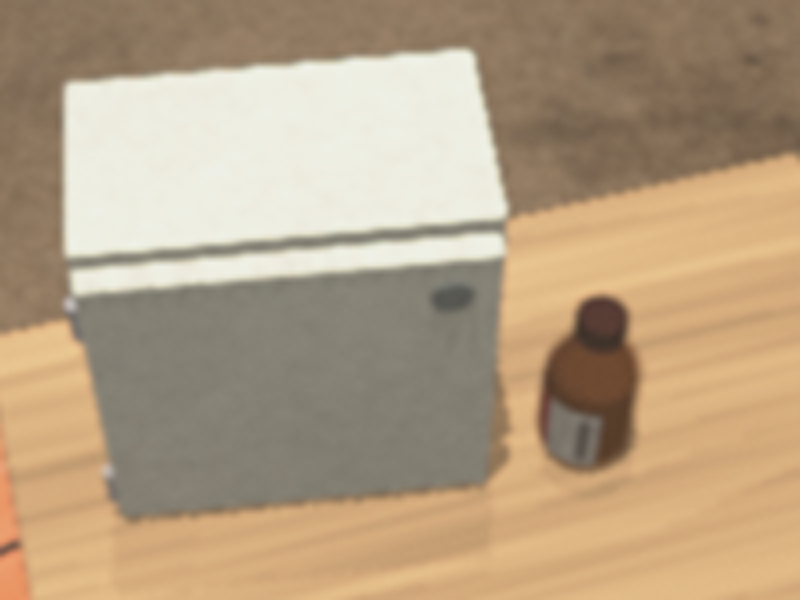

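View pics/sidec.png

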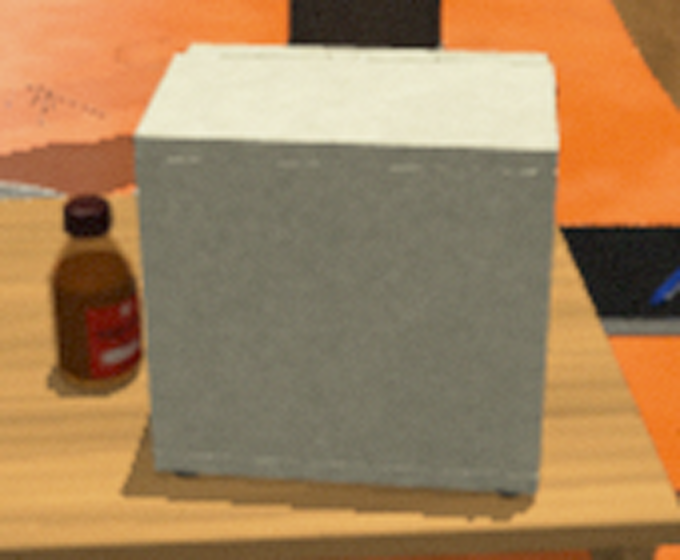

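```bash
cat > h.py <<'E'
import numpy as np,cv2
from station import bot
np.set_printoptions(suppress=True,precision=2)
def ray(n,uv):
    c=bot.get_calibration(n);E=c['extrinsics'];R,t=E[:3,:3],E[:3,3]
    d=R.T@np.linalg.inv(c['camera_matrix'])@np.array([*uv,1.]);return -R.T@t,d/np.linalg.norm(d)
def onz(n,uv,z):
    o,d=ray(n,uv);return o+d*(z-o[2])/d[2]
def proj(n,p):
    c=bot.get_calibration(n);E=c['extrinsics'];q=c['camera_matrix']@(E[:3,:3]@np.array(p)+E[:3,3]);return q[:2]/q[2]
E
python3 - <<'E'
from h import *
T=lambda u,v:(230+u/4-.375,150+v/4-.375)
S=lambda u,v:(250+u/4-.375,150+v/4-.375)
P={}
for k,uv,z in[('BL',(66,84),280),('BR',(472,49),280),('FR',(505,218),280),('FL',(66,258),280),('doorHinge',(75,297),278),('doorFree',(504,262),278),('doorbotL',(128,518),86),('doorbotR',(487,486),86),('pad',(452,298),252),('bottle base c',(583,458),80)]:
    P[k]=onz('top',T(*uv),z);print(k,P[k])
for k,uv,z in[('BR',(137,136),280),('BL',(556,150),280),('FR',(188,45),278),('FL',(552,54),278)]:
    P['s'+k]=onz('side',S(*uv),z);print('side',k,P['s'+k])
for a,b in(('BL','BR'),('FL','FR'),('BL','FL'),('BR','FR'),('doorHinge','doorFree'),('sBR','sBL'),('doorbotL','doorbotR'),('sFR','sFL')):
    d=P[a]-P[b];print(a,b,np.linalg.norm(d),np.degrees(np.arctan2(d[1],d[0])))
print(ray('top',(0,0))[0],ray('side',(0,0))[0])
E
```

```text
BL [693.93  25.55 280.  ]
BR [ 660.69 -171.49  280.  ]
FR [ 552.09 -151.    280.  ]
FL [585.52  44.07 280.  ]
doorHinge [564.19  44.02 278.  ]
doorFree [ 529.45 -142.78  278.  ]
doorbotL [566.26  41.97  86.  ]
doorbotR [ 531.52 -144.84   86.  ]
pad [ 535.72 -121.34  252.  ]
bottle base c [ 536.93 -201.78   80.  ]
side BR [ 667.67 -168.78  280.  ]
side BL [700.54  23.59 280.  ]
side FR [ 541.47 -145.81  278.  ]
side FL [573.77  46.72 278.  ]
BL BR 199.8216226027269 80.42405062663697
FL FR 197.92274733227498 80.27589067986472
BL FL 109.98652111979118 -9.696333618479061
BR FR 110.51862157526266 -10.680592637363716
doorHinge doorFree 190.00254435432856 79.46404199055975
sBR sBL 195.15541467782958 -99.69633888600133
doorbotL doorbotR 190.00736210859867 79.4655252459642
sFR sFL 195.22295890598278 -99.5221949087955
[ 82.09  46.2  873.53] [1368.77 -125.64  584.54]
```

Call:
carry_out --pt "0 0 7 0 0 -25 0" --pt "0 0 7 0 0 -25 0" --pt "0 0 7 0 0 -20 0" --pt "0 0 6 0 0 0 0" --pt "0 0 0 0 0 0 0"

```text
time_s: 0.65
tool_pos: [181.5, -596.3, 300.5]
eef_rot: [-3.136, 0.003, -0.193]
ft_force: [-0.4, 0.0, -0.5]
finger_gap: 12.2
```

```bash
cat >> h.py <<'E'
from scipy.spatial.transform import Rotation as Ro
C=np.array([624.5,-63.,80.]);Y=np.radians(-10.)
RC=Ro.from_euler('z',Y).as_matrix()
def w(p): return C+RC@np.array(p,float)
def cab(p): return RC.T@(np.array(p)-C)
def st(target=None):
    s=bot.read_state();R=Ro.from_euler('xyz',s['eef_rot']).as_matrix();p=np.array(s['tool_pos'])
    print('t',s['time_s'],'pos',p,'cab',cab(p),'rpy',np.degrees(s['eef_rot']),'F',np.array(s['ft_force']),'gap',s['finger_gap'],'q',np.array(s['qpos']))
    print('Fcab',RC.T@np.array(s['ft_force']))
    if target is not None: print('tool delta',R.T@(w(target)-p),'yaw err',(np.degrees(Y)-np.degrees(s['eef_rot'][2])))
    return s
E
python3 - <<'E'
from h import *
st((-120,-72,220))
st((-108,-72,168))
E
```

```text
t 0.65 pos [ 181.47 -596.32  300.55] cab [-343.69 -602.15  220.55] rpy [-179.66    0.2   -11.06] F [-0.39  0.   -0.45] gap 12.230997266741948 q [ 1.14  0.36  0.09  1.5  -0.03  1.28 -0.54]
Fcab [-0.38 -0.07 -0.45]
tool delta [ 213.82 -534.19    3.03] yaw err 1.0628384107032325
t 0.65 pos [ 181.47 -596.32  300.55] cab [-343.69 -602.15  220.55] rpy [-179.66    0.2   -11.06] F [-0.39  0.   -0.45] gap 12.230997266741948 q [ 1.14  0.36  0.09  1.5  -0.03  1.28 -0.54]
Fcab [-0.38 -0.07 -0.45]
tool delta [ 226.   -534.1    54.98] yaw err 1.0628384107032325
```

Call:
carry_out --pt "0 0 -1 17 -40 0 0" --pt "0 0 0 17 -40 0 0" --pt "0 0 0 17 -40 0 0" --pt "0 0 0 17 -40 0 0" --pt "0 0 0 17 -40 0 0" --pt "0 0 0 17 -40 0 0" --pt "0 0 0 17 -40 0 0" --pt "0 0 0 17 -40 0 0" --pt "0 0 0 17 -40 0 0" --pt "0 0 0 17 -40 0 0" --pt "0 0 0 17 -40 0 0" --pt "0 0 0 0 0 0 0"

```text
time_s: 1.85
tool_pos: [441.5, -174.7, 295.5]
eef_rot: [-3.133, 0.011, -0.135]
ft_force: [-1.3, -1.0, -0.0]
finger_gap: 0.1
```

Run:
```python
from h import *
st((-110,-72,168))
for n in("top","wrist"): cv2.imwrite(f"pics/{n}1.png",bot.camera(n))
```

```text
t 1.85 pos [ 441.46 -174.68  295.47] cab [-160.86 -141.77  215.47] rpy [-179.51    0.65   -7.73] F [-1.28 -1.05 -0.01] gap 0.12113046999639936 q [ 0.53  0.12 -0.27  1.83  0.03  1.2  -1.46]
Fcab [-1.08 -1.25 -0.01]
tool delta [ 54.13 -67.29  47.44] yaw err -2.271821313996975
```

View pics/top1.png

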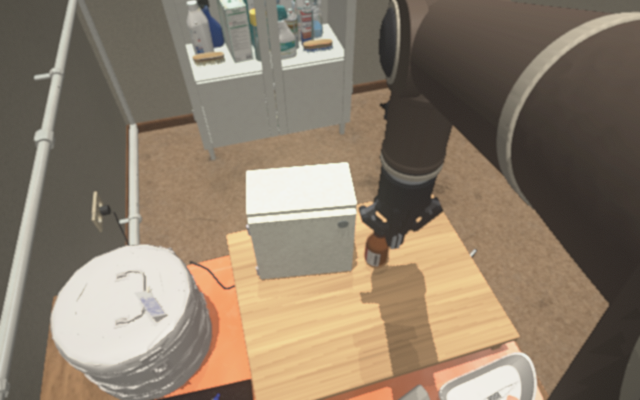

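View pics/wrist1.png

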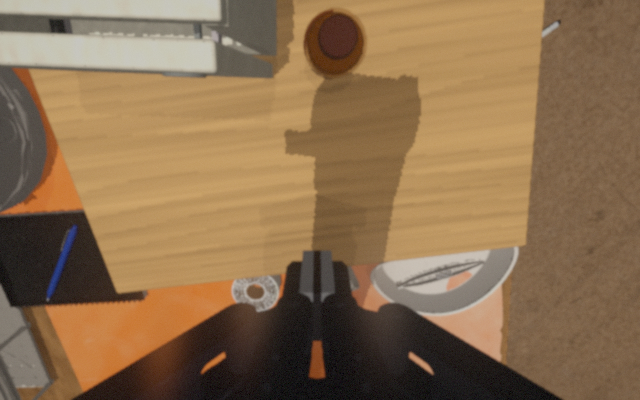

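Call:
carry_out --pt "0 0 2 10 -25 0 0" --pt "0 0 0 10 -25 0 0" --pt "0 0 0 10 -20 15 0" --pt "0 0 0 0 0 15 0" --pt "0 0 0 0 0 15 0" --pt "0 0 0 0 0 0 0"

```text
time_s: 2.55
tool_pos: [477.0, -123.3, 247.3]
eef_rot: [-3.14, 0.016, -0.182]
ft_force: [-0.5, -0.3, -0.5]
finger_gap: -0.1
```

Run:
```python
from h import *
s=st((-98,-72,168))
cv2.imwrite("pics/wrist2.png",bot.camera("wrist"))
cv2.imwrite("pics/side2.png",bot.camera("side"))
```

```text
t 2.55 pos [ 477.02 -123.26  247.35] cab [-134.77  -84.95  167.35] rpy [-179.89    0.9   -10.41] F [-0.47 -0.26 -0.51] gap -0.0737369716836793 q [ 0.43  0.2  -0.32  1.86  0.07  1.11 -1.66]
Fcab [-0.42 -0.33 -0.51]
tool delta [ 36.67 -13.22  -1.2 ] yaw err 0.4083601341041234
```

View pics/wrist2.png

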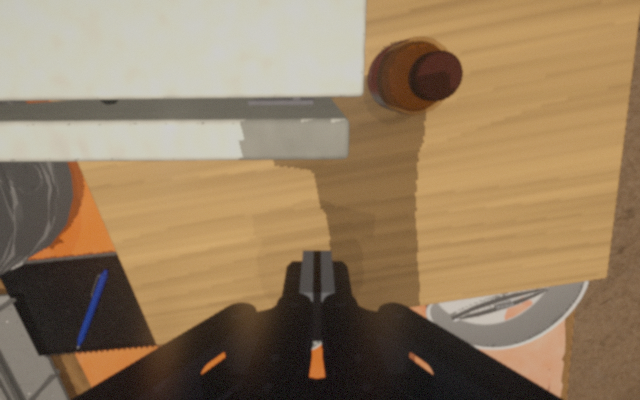

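Run:
```python
from h import *
s=st()
c=bot.get_calibration('wrist');T=c['T_tool_cam'];K=c['camera_matrix']
R=Ro.from_euler('xyz',s['eef_rot']).as_matrix();p=np.array(s['tool_pos'])
def wz(uv,z):
    d=R@T[:3,:3]@np.linalg.inv(K)@np.array([*uv,1.]);o=R@T[:3,3]+p
    return o+d*(z-o[2])/d[2]
for uv,z in[((348,158),278),((348,120),278),((10,160),278),((363,97),280)]:
    q=wz(uv,z);print(q,cab(q))
```

```text
t 2.65 pos [ 478.1  -123.52  249.28] cab [-133.67  -85.03  169.28] rpy [-179.91    0.73  -10.47] F [-0.07  0.34 -0.42] gap -0.28040358634619966 q [ 0.43  0.2  -0.32  1.86  0.07  1.11 -1.66]
Fcab [-0.13  0.32 -0.42]
[ 535.03 -145.1   278.  ] [-73.85 -96.38 198.  ]
[ 547.76 -147.05  278.  ] [-60.98 -96.1  198.  ]
[555.78 -29.41 278.  ] [-73.51  21.15 198.  ]
[ 554.25 -152.74  280.  ] [ -53.6  -100.57  200.  ]
```

Call:
carry_out --pt "0 0 0 14 -7 0 0" --pt "0 0 0 14 -6 0 0" --pt "0 0 0 8 0 0 0" --pt "0 0 0 0 0 0 0"

```text
time_s: 3.05
tool_pos: [519.9, -119.5, 252.1]
eef_rot: [-3.141, 0.007, -0.186]
ft_force: [-0.6, -0.9, -0.1]
finger_gap: -0.1
```

Run:
```python
from h import *
s=st((-90,-72,168))
cv2.imwrite("pics/wrist3.png",bot.camera("wrist"))
```

```text
t 3.05 pos [ 519.93 -119.54  252.08] cab [-93.16 -73.84 172.08] rpy [-179.95    0.43  -10.63] F [-0.64 -0.85 -0.14] gap -0.08324359218050495 q [ 0.4   0.26 -0.32  1.77  0.09  1.13 -1.7 ]
Fcab [-0.48 -0.95 -0.14]
tool delta [ 3.17 -1.87  4.06] yaw err 0.6292252735048436
```

View pics/wrist3.png

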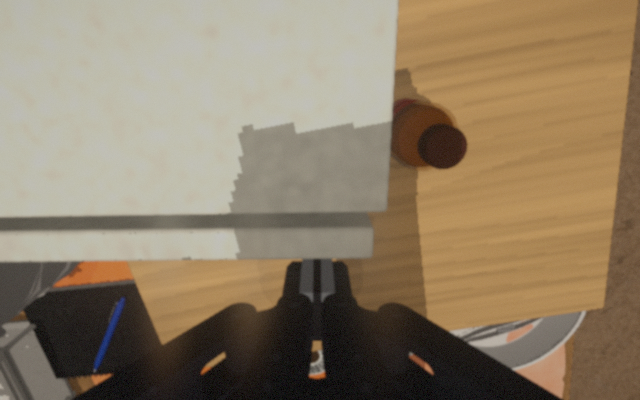

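Call:
carry_out --pt "0 0 0 0 0 6 0" --pt "0 0 0 2 0 2 0" --pt "0 0 0 2 0 0 0" --pt "0 0 0 2 0 0 0"

```text
time_s: 3.5
tool_pos: [524.4, -121.0, 243.5]
eef_rot: [-3.141, 0.008, -0.186]
ft_force: [-0.9, -0.3, -0.5]
finger_gap: -0.2
```

Run:
```python
from h import *
s=st((-83,-72,168))
```

```text
t 3.5 pos [ 524.39 -121.02  243.45] cab [-88.51 -74.52 163.45] rpy [-179.99    0.48  -10.66] F [-0.87 -0.33 -0.51] gap -0.16576239684025776 q [ 0.39  0.28 -0.32  1.77  0.09  1.12 -1.71]
Fcab [-0.8  -0.48 -0.51]
tool delta [ 5.44 -2.58 -4.59] yaw err 0.6598651439953116
```

Call:
carry_out --pt "0 0 0 2 -1 -2 0" --pt "0 0 0 2 0 -1 0" --pt "0 0 0 2 0 0 0"

```text
time_s: 3.8
tool_pos: [529.4, -121.1, 246.3]
eef_rot: [3.141, 0.012, -0.186]
ft_force: [-5.7, 1.1, 2.6]
finger_gap: -0.3
```

Run:
```python
from h import *
s=st()
```

```text
t 3.8 pos [ 529.38 -121.12  246.29] cab [-83.58 -73.76 166.29] rpy [179.99   0.68 -10.67] F [-5.67  1.07  2.56] gap -0.30779948547221364 q [ 0.39  0.29 -0.31  1.75  0.1   1.13 -1.71]
Fcab [-5.77  0.07  2.56]
```

Contact with about 6 N; press on to the stop.

Call:
carry_out --pt "0 0 0 3 0 0 0" --pt "0 0 0 3 0 0 0" --pt "0 0 0 3 0 0 0"

```text
time_s: 4.1
tool_pos: [531.8, -121.7, 246.3]
eef_rot: [3.14, 0.027, -0.186]
ft_force: [-17.6, 4.0, 11.4]
finger_gap: 0.1
```

Run:
```python
from h import *
s=st()
cv2.imwrite("pics/wrist4.png",bot.camera("wrist"))
```

```text
t 4.1 pos [ 531.79 -121.65  246.26] cab [-81.12 -73.86 166.26] rpy [179.91   1.53 -10.66] F [-17.56   4.03  11.41] gap 0.10332310783565331 q [ 0.39  0.3  -0.31  1.73  0.1   1.15 -1.71]
Fcab [-17.99   0.92  11.41]
```

View pics/wrist4.png

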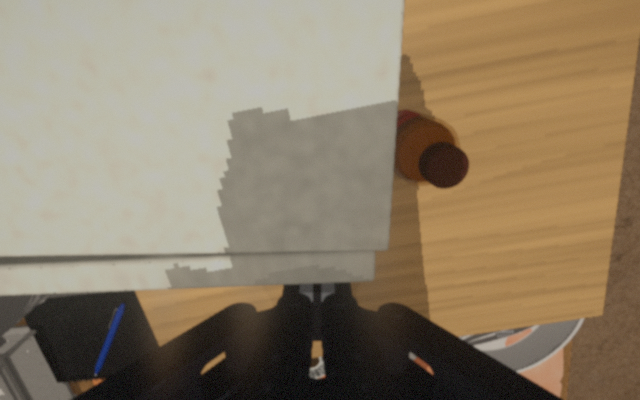

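The gap between door and carcass tapers at the free side: it is at the stop. Drawing back.

Call:
carry_out --pt "0 0 0 -10 0 0 0" --pt "0 0 0 -20 0 0 0" --pt "0 0 0 -30 0 0 0" --pt "0 0 0 -30 0 0 0" --pt "0 0 0 -30 0 -20 0" --pt "0 0 0 -10 0 -30 0" --pt "0 0 0 0 0 -30 0" --pt "0 0 0 0 0 0 0" --pt "0 0 0 0 0 0 0"

```text
time_s: 5.05
tool_pos: [401.9, -96.6, 333.1]
eef_rot: [3.14, 0.018, -0.186]
ft_force: [-0.4, 1.0, -0.9]
finger_gap: -0.2
```

Run:
```python
from h import *
s=st()
for n in("wrist","top"):cv2.imwrite(f"pics/{n}5.png",bot.camera(n))
```

```text
t 5.05 pos [401.85 -96.63 333.1 ] cab [-213.42  -71.78  253.1 ] rpy [179.88   1.06 -10.65] F [-0.37  1.01 -0.91] gap -0.16133999719038175 q [ 0.45 -0.01 -0.33  1.88 -0.    1.29 -1.63]
Fcab [-0.54  0.93 -0.91]
```

View pics/wrist5.png

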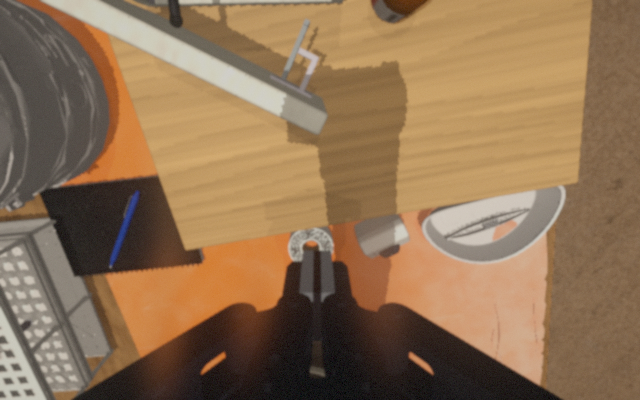

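View pics/top5.png

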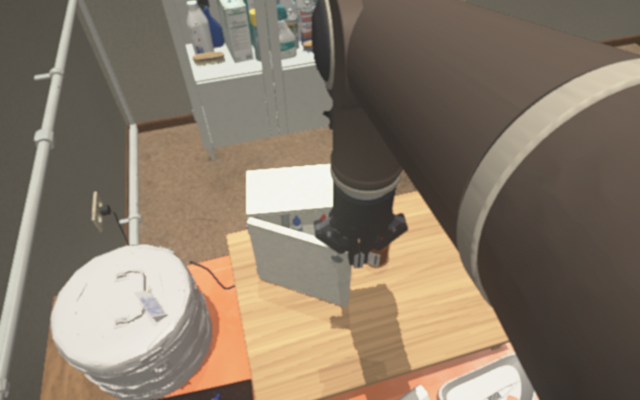

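```bash
cat >> h.py <<'E'
def wz(s,uv,z):
    c=bot.get_calibration('wrist');T=c['T_tool_cam'];K=c['camera_matrix']
    R=Ro.from_euler('xyz',s['eef_rot']).as_matrix();p=np.array(s['tool_pos'])
    d=R@T[:3,:3]@np.linalg.inv(K)@np.array([*uv,1.]);o=R@T[:3,3]+p
    return o+d*(z-o[2])/d[2]
def doorpt(r,n,th):  # cab xy; r from hinge, n inward normal offset (towards inside), door angle th
    # closed: along -y, inside = +x
    a=np.array([-np.sin(th),-np.cos(th)]); b=np.array([np.cos(th),-np.sin(th)])
    return np.array([-68,94])+r*a+n*b
E
python3 - <<'E'
from h import *
s=st()
a=cab(wz(s,(320,135),278));b=cab(wz(s,(327,103),278));print(a,b)
for q,n in((a,-7),(b,7)):
    d=q[:2]-np.array([-68,94]);print(np.hypot(*d),np.arctan2(-d[0],-d[1])+np.arcsin(n/np.hypot(*d)))
print(doorpt(190,0,.47))
for th in np.arange(.47,1.7,.1): print(th,doorpt(160,20,th))
for th in (.3,.47):
  for r in(150,165,175): print(th,r,doorpt(r,30,th))
E
```

```text
t 5.15 pos [401.81 -96.54 332.52] cab [-213.48  -71.7   252.52] rpy [179.9    1.14 -10.63] F [ 0.28 -0.49  0.38] gap 0.052365424696850855 q [ 0.45 -0.01 -0.33  1.88 -0.    1.29 -1.63]
Fcab [ 0.36 -0.43  0.38]
[-158.23  -74.31  198.  ] [-140.24  -78.44  198.  ]
190.9667481743472 0.4554512930972231
186.957992662755 0.43418489402895466
[-154.05  -75.4 ]
0.47 [-122.63  -57.71]
0.57 [-137.5  -51.5]
0.6699999999999999 [-151.68  -43.83]
0.7699999999999999 [-165.02  -34.79]
0.8699999999999999 [-177.4   -24.46]
0.9699999999999999 [-188.68  -12.95]
1.0699999999999998 [-198.75   -0.36]
1.17 [-207.52   13.16]
1.2699999999999998 [-214.89   27.49]
1.3699999999999997 [-220.8    42.49]
1.4699999999999998 [-225.18   58.  ]
1.5699999999999996 [-227.98   73.87]
1.6699999999999997 [-229.19   89.94]
0.3 150 [-83.67 -58.17]
0.3 165 [-88.1 -72.5]
0.3 175 [-91.06 -82.05]
0.47 150 [-109.19  -53.32]
0.47 165 [-115.98  -66.7 ]
0.47 175 [-120.51  -75.61]
```

Call:
carry_out --pt "0 0 -8.5 0 0 0 0" --pt "0 0 -8.5 0 0 0 0" --pt "0 0 -8.5 0 0 0 0" --pt "0 0 -8.5 0 0 0 0" --pt "0 0 -8.5 0 0 0 0" --pt "0 0 -8.5 0 0 0 0" --pt "0 0 -8.5 0 0 0 0" --pt "0 0 -8.5 0 0 0 0" --pt "0 0 -8.5 0 0 0 0" --pt "0 0 -8.5 0 0 0 0" --pt "0 0 -8.5 0 0 0 0" --pt "0 0 -8.5 0 0 0 0"

```text
time_s: 6.35
tool_pos: [399.0, -95.8, 317.7]
eef_rot: [-3.101, -0.011, 1.618]
ft_force: [0.2, -0.1, -0.7]
finger_gap: 0.0
```

Run:
```python
from h import *
s=st()
```

```text
t 6.35 pos [399.02 -95.76 317.7 ] cab [-216.36  -71.42  237.7 ] rpy [-177.67   -0.65   92.7 ] F [ 0.17 -0.13 -0.72] gap 0.022787172158902875 q [ 0.45  0.01 -0.32  1.9  -0.    1.28  0.17]
Fcab [ 0.19 -0.1  -0.72]
```

Call:
carry_out --pt "-1 0 -8.2 0 0 -10 0" --pt "-1 0 -8.2 0 0 -10 0" --pt "0 0 -8.2 0 0 0 0" --pt "0 0 -8.2 0 0 0 0" --pt "0 0 -8.2 0 0 0 0" --pt "0 0 -8.2 0 0 0 0" --pt "0 0 0 0 0 0 0"

```text
time_s: 7.05
tool_pos: [398.1, -95.6, 329.5]
eef_rot: [3.136, -0.028, 2.516]
ft_force: [-0.5, 0.7, 0.4]
finger_gap: -0.1
```

Run:
```python
from h import *
s=st((*doorpt(162,36,.45),230))
for n in("wrist",):cv2.imwrite(f"pics/{n}6.png",bot.camera(n))
```

```text
t 7.05 pos [398.15 -95.6  329.54] cab [-217.25  -71.41  249.54] rpy [179.66  -1.6  144.17] F [-0.53  0.66  0.42] gap -0.05920389151376709 q [ 0.45 -0.01 -0.31  1.89 -0.02  1.28  1.09]
Fcab [-0.64  0.56  0.42]
tool delta [-98.92  51.84  17.09] yaw err -154.17289337960347
```

View pics/wrist6.png

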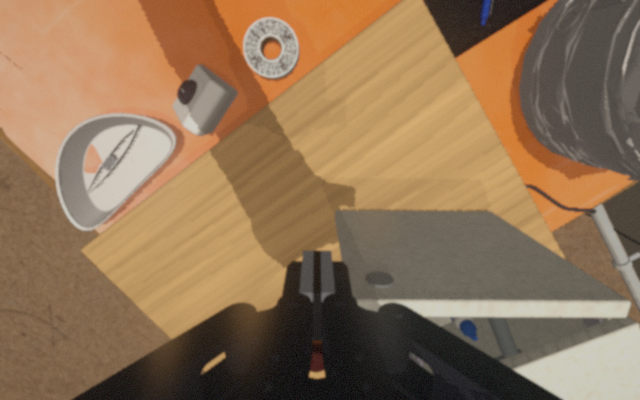

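Call:
carry_out --pt "0 -1.5 0 -25 13 0 0" --pt "0 0 0 -25 13 0 0" --pt "0 0 0 -25 13 0 0" --pt "0 0 0 -20 10 0 0" --pt "0 0 0 0 0 0 0"

```text
time_s: 7.6
tool_pos: [506.5, -113.4, 325.5]
eef_rot: [3.138, -0.005, 2.486]
ft_force: [-0.4, 0.5, -0.2]
finger_gap: 0.2
```

Run:
```python
from h import *
s=st((*doorpt(162,36,.45),165))
for n in("wrist",):cv2.imwrite(f"pics/{n}7.png",bot.camera(n))
```

```text
t 7.6 pos [ 506.51 -113.45  325.54] cab [-107.44  -70.17  245.54] rpy [179.77  -0.26 142.45] F [-0.42  0.54 -0.16] gap 0.19317186763466726 q [ 0.4   0.18 -0.32  1.69  0.05  1.28  0.99]
Fcab [-0.51  0.46 -0.16]
tool delta [-0.38  2.66 80.56] yaw err -152.44717475636563
```

View pics/wrist7.png

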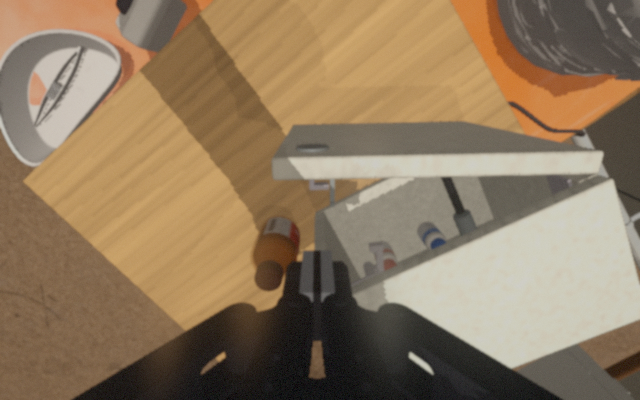

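Call:
carry_out --pt "0 0 0 0 1 25 0" --pt "0 0 0 0 1 25 0" --pt "0 0 0 0 0 20 0" --pt "0 0 0 0 0 8 0" --pt "0 0 0 0 0 0 0"

```text
time_s: 8.15
tool_pos: [503.3, -110.5, 244.5]
eef_rot: [3.139, -0.007, 2.474]
ft_force: [0.2, -0.8, 0.6]
finger_gap: 0.2
```

Run:
```python
from h import *
s=st((*doorpt(162,20,.45),165))
for n in("wrist",):cv2.imwrite(f"pics/{n}8.png",bot.camera(n))
```

```text
t 8.15 pos [ 503.34 -110.51  244.53] cab [-111.07  -67.82  164.53] rpy [179.86  -0.41 141.73] F [ 0.18 -0.79  0.61] gap 0.23834591265131932 q [ 0.39  0.24 -0.32  1.82  0.08  1.1   0.95]
Fcab [ 0.31 -0.75  0.61]
tool delta [11.71  1.94 -0.39] yaw err -151.73089935502688
```

View pics/wrist8.png

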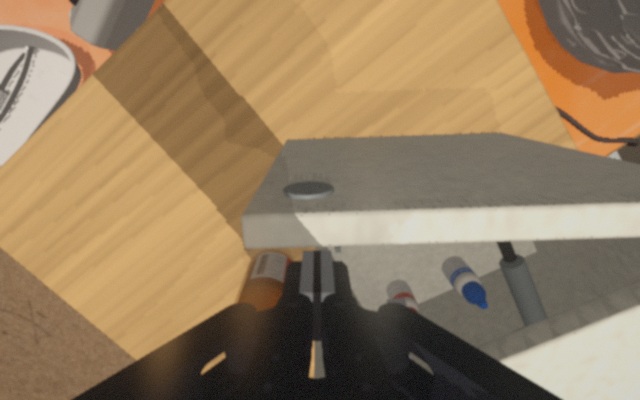

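Call:
carry_out --pt "0 0 0 8 1 0 0" --pt "0 0 4 10 1 0 0" --pt "0 0 5.5 14 1 0 0" --pt "0 0 5.5 15 1 0 0" --pt "0 0 5.5 15 1 0 0" --pt "0 0 5.5 15 1 0 0" --pt "0 0 5.5 12 1 0 0" --pt "0 0 0 5 0 0 0" --pt "0 0 0 0 0 0 0"

```text
time_s: 9.1
tool_pos: [450.4, -30.7, 255.2]
eef_rot: [3.13, 0.003, 1.9]
ft_force: [1.4, -0.1, 0.7]
finger_gap: -0.2
```

Run:
```python
from h import *
s=st()
for n in("wrist",):cv2.imwrite(f"pics/{n}9.png",bot.camera(n))
```

```text
t 9.1 pos [450.39 -30.66 255.16] cab [-177.08    1.62  175.16] rpy [179.31   0.15 108.85] F [ 1.37 -0.09  0.72] gap -0.224347527728215 q [ 0.26  0.1  -0.32  1.95  0.04  1.08  0.25]
Fcab [1.36 0.15 0.72]
```

View pics/wrist9.png

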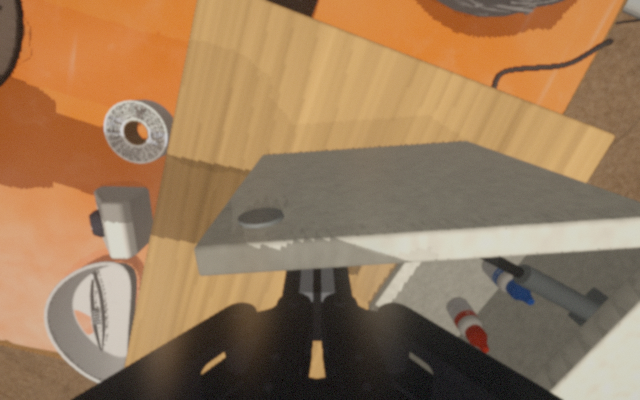

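Call:
carry_out --pt "0 0 4 12 0 4 0" --pt "0 0 4 12 0 4 0" --pt "0 0 4 12 0 3 0" --pt "0 0 4 10 0 2 0" --pt "0 0 4 6 0 0 0" --pt "0 0 0 0 0 0 0"

```text
time_s: 9.75
tool_pos: [442.0, 16.6, 243.3]
eef_rot: [3.126, 0.0, 1.543]
ft_force: [0.2, 0.5, -0.5]
finger_gap: -0.1
```

Run:
```python
from h import *
s=st((*doorpt(142,18,1.57),165))
for n in("wrist","top"):cv2.imwrite(f"pics/{n}10.png",bot.camera(n))
```

```text
t 9.75 pos [442.    16.6  243.26] cab [-193.54   46.7   163.26] rpy [179.11   0.02  88.4 ] F [ 0.2   0.47 -0.46] gap -0.08358447055029715 q [ 0.17  0.1  -0.34  1.99  0.04  1.05 -0.22]
Fcab [ 0.12  0.5  -0.46]
tool delta [ 31.28 -11.97  -1.94] yaw err -98.39648919025228
```

View pics/wrist10.png

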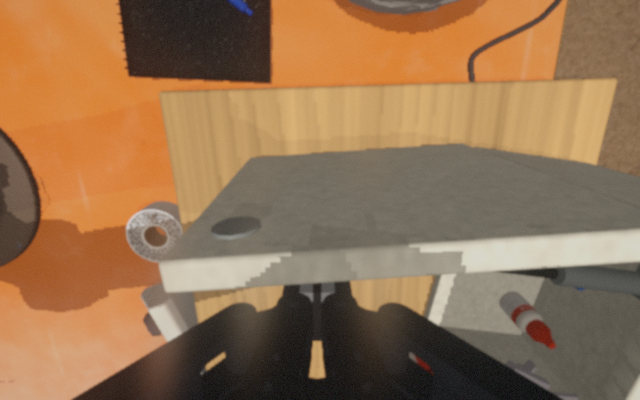

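View pics/top10.png

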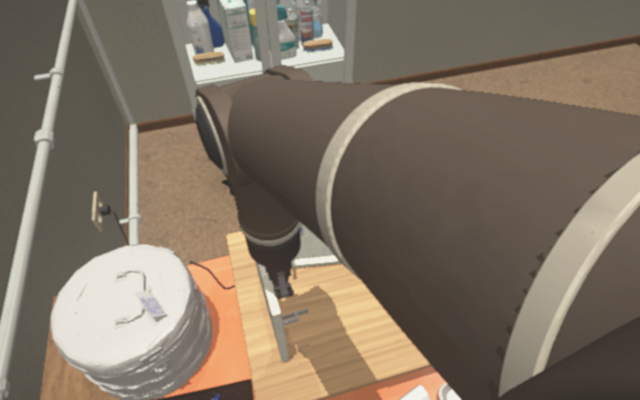

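```bash
cat >> h.py <<'E'
def ang(s,uv,n):
    q=cab(wz(s,uv,278))[:2];d=q-np.array([-68,94]);r=np.hypot(*d);print(q,r,'th',np.arctan2(-d[0],-d[1])+np.arcsin(n/r))
E
python3 - <<'E'
from h import *
s=st((*doorpt(130,18,1.57),165))
ang(s,(165,291),7);ang(s,(161,264),-7)
E
```

```text
t 9.85 pos [442.04  15.88 243.25] cab [-193.39   46.    163.25] rpy [179.1    0.03  88.48] F [ 0.21  0.32 -0.57] gap 0.09097193950145806 q [ 0.18  0.1  -0.34  1.99  0.04  1.05 -0.21]
Fcab [ 0.16  0.36 -0.57]
tool delta [30.25 -0.11 -1.77] yaw err -98.48485936608681
[-251.83   47.37] 189.6514336137033 th 1.359287328408981
[-253.29   58.77] 188.61100658992007 th 1.3457869932598168
```

Call:
carry_out --pt "0 0 3 9 0 0 0" --pt "0 0 3 9 0 0 0" --pt "0 0 2 6 0 0 0" --pt "0 0 0 4 0 0 0" --pt "0 0 0 0 0 0 0"

```text
time_s: 10.35
tool_pos: [445.0, 40.3, 243.3]
eef_rot: [3.127, 0.0, 1.407]
ft_force: [-0.8, 0.0, -0.2]
finger_gap: 0.5
```

Run:
```python
from h import *
s=st()
for n in("wrist",):cv2.imwrite(f"pics/{n}11.png",bot.camera(n))
```

```text
t 10.35 pos [445.01  40.32 243.29] cab [-194.7    70.59  163.29] rpy [179.14   0.01  80.62] F [-0.82  0.04 -0.16] gap 0.5084237329048653 q [ 0.13  0.11 -0.36  1.98  0.05  1.05 -0.41]
Fcab [-0.81 -0.11 -0.16]
```

View pics/wrist11.png

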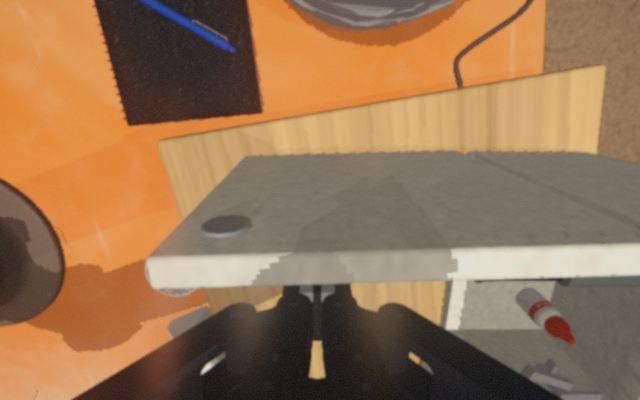

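Run:
```python
from h import *
s=st()
ang(s,(151,286),7);ang(s,(148,258),-7)
```

```text
t 10.4 pos [444.98  40.05 243.27] cab [-194.69   70.31  163.27] rpy [179.14   0.02  80.59] F [ 0.12 -0.81 -0.1 ] gap 0.06313780360165712 q [ 0.13  0.11 -0.36  1.98  0.05  1.05 -0.41]
Fcab [ 0.26 -0.78 -0.1 ]
[-257.29   81.87] 189.68027232090418 th 1.5436956710320648
[-256.61   93.64] 188.61201632808394 th 1.5317471013192325
```

Door at about 1.54 rad. Backing the finger off, then up.

Call:
carry_out --pt "0 0 0 -8 0 0 0" --pt "0 0 0 -12 0 0 0" --pt "0 0 0 -12 0 0 0" --pt "0 0 0 -8 0 -20 0" --pt "0 0 0 0 0 -40 0" --pt "0 0 0 -20 0 -40 0" --pt "0 0 0 -30 0 -30 0" --pt "0 0 0 -30 0 0 0" --pt "0 0 0 0 0 0 0" --pt "0 0 0 0 0 0 0"

```text
time_s: 11.4
tool_pos: [420.6, -91.1, 378.8]
eef_rot: [3.126, 0.002, 1.411]
ft_force: [0.0, 0.1, 0.3]
finger_gap: -0.2
```

Run:
```python
from h import *
s=st()
for n in("wrist","top","side"):cv2.imwrite(f"pics/{n}12.png",bot.camera(n))
```

```text
t 11.4 pos [420.62 -91.1  378.8 ] cab [-195.91  -63.08  298.8 ] rpy [179.12   0.13  80.84] F [0.04 0.11 0.27] gap -0.15975703822358073 q [ 0.31 -0.03 -0.2   1.8  -0.    1.36 -0.05]
Fcab [0.02 0.12 0.27]
```

View pics/wrist12.png

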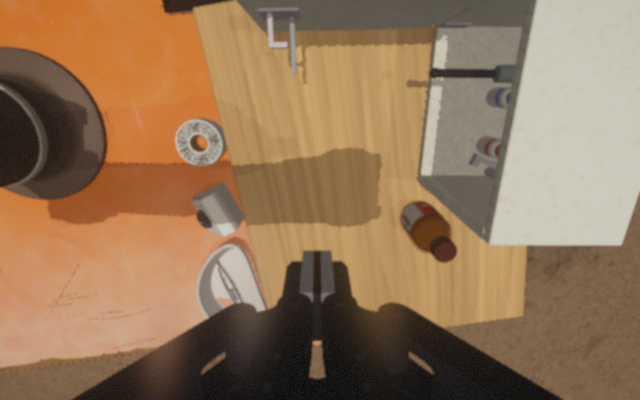

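View pics/top12.png

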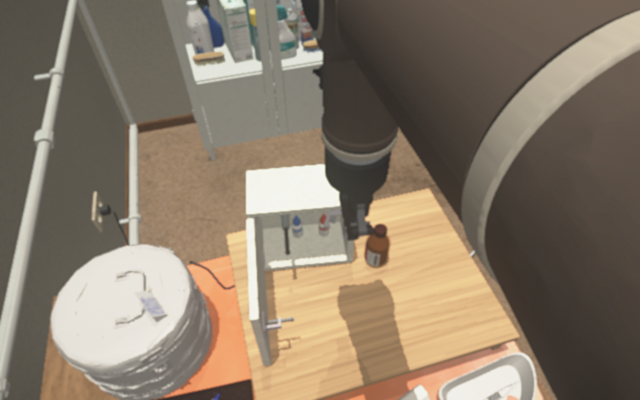

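View pics/side12.png

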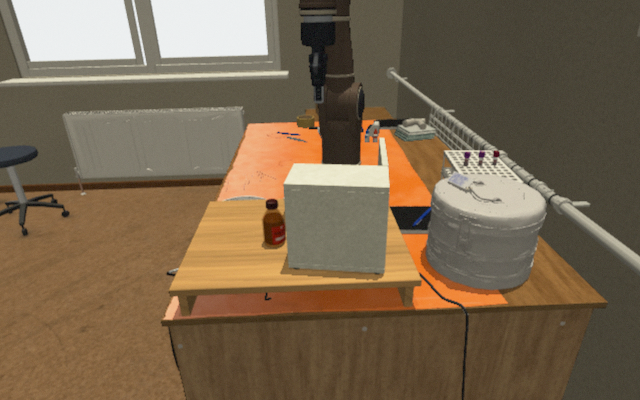

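Run:
```python
import cv2
t=cv2.imread('pics/top12.png')[205:370,230:340];cv2.imwrite('pics/tc12.png',cv2.resize(t,None,fx=3.6,fy=3.6,interpolation=cv2.INTER_CUBIC))
a=cv2.imread('pics/side0.png').astype(int)[195:250,255:290];b=cv2.imread('pics/side12.png').astype(int)[195:250,255:290];print('bottle diff side',abs(a-b).mean(), abs(a-b).max())
```

```text
bottle diff side 5.871688311688311 85
```

View pics/tc12.png

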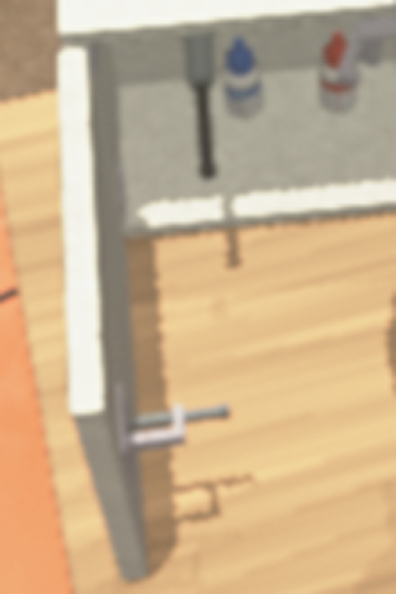

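Run:
```python
from h import *
f=lambda u,v:(230+u/3.6-.36,205+v/3.6-.36)
for uv,n in(((71,413),-7),((104,413),7)):
    q=cab(onz('top',f(*uv),278))[:2];d=q-np.array([-68,94]);r=np.hypot(*d);print(q,r,np.arctan2(-d[0],-d[1])+np.arcsin(n/r))
# bottle shift side, via template match
for n,(x0,y0,x1,y1) in(('side',(258,195,290,248)),('top',(362,222,392,270))):
    a=cv2.imread(f'pics/{n}0.png');b=cv2.imread(f'pics/{n}12.png')
    r=cv2.matchTemplate(b[y0-10:y1+10,x0-10:x1+10],a[y0:y1,x0:x1],cv2.TM_CCOEFF_NORMED);print(n,cv2.minMaxLoc(r)[1],np.array(cv2.minMaxLoc(r)[3])-10)
s=st();print(np.abs(s['qd']).max())
```

```text
[-258.6    93.11] 190.60278155010852 1.5293980017509867
[-260.11   79.58] 192.64948166728863 1.5322000211795677
side 0.955094575881958 [0 0]
top 0.7590834498405457 [0 0]
t 11.55 pos [420.6  -89.95 378.02] cab [-196.12  -61.95  298.02] rpy [179.22   0.14  80.94] F [-0.14  0.21  0.24] gap 0.13958878010547554 q [ 0.31 -0.03 -0.21  1.8  -0.    1.36 -0.05]
Fcab [-0.18  0.18  0.24]
0.010195197087654104
```

Door at 1.53 rad, unchanged since the finger left it. The bottle has not shifted, the vials are upright and the arm is clear. Handing in.

```bash
python3 -c "
from station import bot
print(bot.sign_off())"
```

```text
the job is handed in; nothing more can be done
None
```

The door is open and standing square to the cabinet, and I handed the job in at about 11.6 s of the 40 s; sign-off gives no verdict.

I pressed the pad with the closed fingers until the door was at its stop, with the wrist force at about 18 N. When I drew back, the door sprang out to about 0.45 rad. I then lowered the fingertips behind it from above, 160–175 mm above the riser, pushed it round its arc and backed away.

**Door:** the last top view gives 1.53 rad, against the 1.40–1.74 allowed. A wrist view taken before the finger backed off gave 1.53–1.54, so the door had not moved since.

**Bottle:** it shows no pixel shift in either fixed camera. The top-view match was only moderate (0.76), probably because the arm stood close by and shaded it.

**Vials:** both look upright in the last top view. I could not compare them with their start positions, because the closed door hid them then.

**Robot:** the wrist force was about zero and the arm stood clear of everything.

**Measurement disagreement:** the side camera placed the cabinet about 7 mm further back than the top camera. I used a position close to the top camera's, and the wrist camera and the contact at the pad agreed with it to within about 2 mm.

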